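# Load the analyser's reagent caddy

### The arm

A 6-joint arm with a two-finger parallel gripper is mounted at the origin on the work surface. World frame = base frame: x ahead of the robot, y to its left, z up, the work surface at z = 0. Lengths are in m, angles in rad, forces in N, time in s.
With the tool pointing down it reaches from about 0.35 to 0.775 m from the base axis. Payload 5.5 kg.
Tool frame: the origin (TCP) lies midway between the tips of the shut fingers; the grasp point (between the pads) lies 19 mm behind it; z points along the fingers, y is the line along which they close (so a half turn about z gives the same grasp; the last joint's range is limited). The gripper opens to 85 mm and grips with 20 to 120 N. Pads are 22 mm wide; open, the fingers measure 114 mm over their backs; the gripper's body (76 mm by 85 mm) begins 54 mm behind the grasp point. The pads swing forward as they close: fully open they stand 13 mm farther back than shut.
Start: joints at [0.96, 0.313, 0.046, 1.304, 0, 1.431], TCP at [0.261, 0.512, 0.231] pointing down, gripper open.
Joint ranges: [-2.76, 2.76], [-0.86, 1.69], [-1.03, 1.26], [-2.2, 2.34], [-1.47, 1.5], [-3.14, 3.14]. Speed limits (rad/s): [2.57, 2.57, 3.14, 3.14, 3.14, 3.14].

### API

Orientations are given as a unit quaternion [w, x, y, z].
In Python, from workcell import env gives the robot as it stands. The module is installed in compiled form; this text tells all that it offers.
- The arm moves only by the tool servo_tool, never from a script. Its argument "increments" is a list of rows, each an object of numbers: "grip": the closure, from 0 (fully open) to 1 (shut); "x", "y", "z": the shift along the tool's x, y, z in mm; "roll": the turn about the tool's z in degrees. In form: [{"grip": .., "x": .., "y": .., "z": .., "roll": ..}, ...]. A call has 1 to 5 rows; each row shifts and turns the commanded pose from where the row before left it, along the tool's axes as they then stand; what a row does not reach is not made up. A row lasts 1/12 s, in which the tool goes at most 41.7 mm and 7.16 degrees, less where a joint would pass 70% of its speed; a pose out of reach is approached as far as the arm can. A call is refused whole if a number of a shift passes 41.7 or a number of a turn 7.16, either way. A call with a gripper value outside its range is refused whole. The fingers move at their own pace and stop on an object; "grip_force" is the grip in N (left out, the last holds). Time passes only in rows, so rows that do not move let the fingers close. It gives the time, the measured TCP pose, the force, the opening and the grip force at its end, in the units of the state.
- env.get_state(): the state, without advancing time (a new reading comes with each control period).
- env.read_camera(name): name is "side" or "top"; returns the picture (420x560x3 uint8, red, green, blue); there is no depth.
- env.get_calibration(name): a dict with "vertical_fov" (degrees; the focal length in pixels is half the picture's height over the tangent of half this angle, whatever the lens; pixels are square), "cx", "cy" (the principal point, pixels), "k1" (the pictures are not rectified: a ray, as slopes to the right and down, at radius r is drawn at 1 + k1 r^2 times it, then the intrinsics apply), "rvec" (rotation vector, rad) and "tvec" (3), from world to camera coordinates, as OpenCV has them. Camera axes: x right, y down, z forward; pixel columns grow to the right and rows downward; lengths in m; the calibration is good to about 2 mm. A picture is of the moment at which its call begins. get_calibration takes no time and is no camera call.
- env.hand_in(): hands the job in; it is judged then, once.
The state is a dict: "clock": time; "joint_pos": joint angles; "qvel": joint speeds; "tau": joint torques, N m; "tcp_pos": TCP position; "orientation": TCP orientation; "wrist_force": force on the tool from outside, world axes, zero at the start; "ft_torque": the same for the moment, N m; "finger_gap": finger opening in m; "grip_force": force on a finger pad.
Only numpy, scipy, OpenCV 4.12 (cv2) and the standard library are available. Lean on these libraries where they do the work, as an engineer would, in place of code of your own. Each camera call takes 0.05 s, during which the arm holds its last target. There are 200 camera calls.

### The job

Load the blood analyser's caddy: stand each of the four white reagent bottles with a red, yellow, blue or green cap upright in the bay whose floor pad has the colour of its cap, right down on the pad. Leave the two look-alikes, the white bottle with the grey cap and the brown bottle with the blue cap, standing where they are. Do not knock any bottle over.

Things in the scene. Friction and masses are not known exactly. Their poses are not given: they have to be found in the camera images.
- bottle_red_mid (a point): White plastic reagent bottle with a red screw cap and a red label band round its lower half: 42 mm diameter up to 54 mm, shoulder, then a 29 mm cap from 62 to 80 mm (total height 80), 0.08 to 0.17 kg. Site: on its axis, 40 mm above its foot, z up; yaw means nothing. Starts upright on the bench beside the caddy, 75 mm or more from other bottles.
- bottle_yellow_mid (a point): White plastic reagent bottle with a yellow screw cap and a yellow label band round its lower half: 42 mm diameter up to 54 mm, shoulder, then a 29 mm cap from 62 to 80 mm (total height 80), 0.08 to 0.17 kg. Site: on its axis, 40 mm above its foot, z up; yaw means nothing. Starts upright on the bench beside the caddy, 75 mm or more from other bottles.
- bottle_blue_mid (a point): White plastic reagent bottle with a blue screw cap and a blue label band round its lower half: 42 mm diameter up to 54 mm, shoulder, then a 29 mm cap from 62 to 80 mm (total height 80), 0.08 to 0.17 kg. Site: on its axis, 40 mm above its foot, z up; yaw means nothing. Starts upright on the bench beside the caddy, 75 mm or more from other bottles.
- bottle_green_mid (a point): White plastic reagent bottle with a green screw cap and a green label band round its lower half: 42 mm diameter up to 54 mm, shoulder, then a 29 mm cap from 62 to 80 mm (total height 80), 0.08 to 0.17 kg. Site: on its axis, 40 mm above its foot, z up; yaw means nothing. Starts upright on the bench beside the caddy, 75 mm or more from other bottles.
- bottle_grey_mid (a point): Look-alike, does not belong: white plastic bottle with a grey cap and grey label band, no bay has its colour. 42 mm diameter up to 54 mm, shoulder, then a 29 mm cap from 62 to 80 mm (total height 80), 0.08 to 0.17 kg. Site: on its axis, 40 mm above its foot, z up; yaw means nothing. Starts upright on the bench beside the caddy, 75 mm or more from other bottles.
- bottle_amber_mid (a point): Look-alike, does not belong: dark brown (amber) bottle with a blue cap and a pale paper label, otherwise the same shape. 42 mm diameter up to 54 mm, shoulder, then a 29 mm cap from 62 to 80 mm (total height 80), 0.08 to 0.17 kg. Site: on its axis, 40 mm above its foot, z up; yaw means nothing. Starts upright on the bench beside the caddy, 75 mm or more from other bottles.
- bay_red (a point): Bay with a red pad, 60 x 60 mm inside, in the fixed dark grey caddy. Site: centre of the pad's top, 6 mm above the bench, z up; the rim is 18 mm above the bench, walls 4 mm. The four bays, in changing order, form a row along the point's y axis, 64 mm apart, so bottles in neighbouring bays leave 22 mm between them; along x, across the row, the sides are free for fingers.
- bay_yellow (a point): Bay with a yellow pad, 60 x 60 mm inside, in the fixed dark grey caddy. Site: centre of the pad's top, 6 mm above the bench, z up; the rim is 18 mm above the bench, walls 4 mm. The four bays, in changing order, form a row along the point's y axis, 64 mm apart, so bottles in neighbouring bays leave 22 mm between them; along x, across the row, the sides are free for fingers.
- bay_blue (a point): Bay with a blue pad, 60 x 60 mm inside, in the fixed dark grey caddy. Site: centre of the pad's top, 6 mm above the bench, z up; the rim is 18 mm above the bench, walls 4 mm. The four bays, in changing order, form a row along the point's y axis, 64 mm apart, so bottles in neighbouring bays leave 22 mm between them; along x, across the row, the sides are free for fingers.
- bay_green (a point): Bay with a green pad, 60 x 60 mm inside, in the fixed dark grey caddy. Site: centre of the pad's top, 6 mm above the bench, z up; the rim is 18 mm above the bench, walls 4 mm. The four bays, in changing order, form a row along the point's y axis, 64 mm apart, so bottles in neighbouring bays leave 22 mm between them; along x, across the row, the sides are free for fingers.

How it is judged:
At the end, for the whole second after the job is handed in: Each white bottle with a red, yellow, blue or green cap stands upright (within 0.1 rad) and at rest on the pad of its own colour, within 14 mm of the bay's centre and with its foot within 5 mm of the pad; the grey-capped and the brown bottle stand upright within 20 mm of where they began (horizontal distance between bottle_red_mid and bay_red below 0.014 m and z of bottle_red_mid in the frame of bay_red between 0.035 and 0.045 m and angle between each of bottle_red_mid, bottle_yellow_mid, bottle_blue_mid, bottle_green_mid, bottle_grey_mid, bottle_amber_mid's own z axis and vertical below 0.1 rad and linear speed of each of bottle_red, bottle_yellow, bottle_blue, bottle_green below 0.02 m/s and horizontal distance between bottle_yellow_mid and bay_yellow below 0.014 m and z of bottle_yellow_mid in the frame of bay_yellow between 0.035 and 0.045 m and horizontal distance between bottle_blue_mid and bay_blue below 0.014 m and z of bottle_blue_mid in the frame of bay_blue between 0.035 and 0.045 m and horizontal distance between bottle_green_mid and bay_green below 0.014 m and z of bottle_green_mid in the frame of bay_green between 0.035 and 0.045 m and distance of each of bottle_grey_mid, bottle_amber_mid from where it was at the start of the episode below 0.02 m); the robot touches nothing.
It fails at once if a bottle is knocked over (tilted more than 0.7 rad) (angle between any of bottle_red_mid, bottle_yellow_mid, bottle_blue_mid, bottle_green_mid, bottle_grey_mid, bottle_amber_mid's own z axis and vertical above 0.7 rad).
It fails at once if a look-alike is carried or pushed more than 20 mm from its place (distance of any of bottle_grey_mid, bottle_amber_mid from where it was at the start of the episode above 0.02 m).
It also fails if it takes over 99 s, if anything falls off the work surface, if the arm or the gripper's body presses on something with over 40 N, if the wrist force passes 120 N, or if a joint passes its speed limit or range.

## Working session

There is one attempt and no reset: what is moved stays moved. The work goes in short steps, Python scripts to look and compute and a tool call to move; the robot and the scene stay as the last step left them, time stands still between calls to the robot, and variables do not carry over. Pictures are saved under pics/ and viewed, at most 14 in all, crops included, and the job is handed in when it is done.

Besides the shell and the picture viewer there is one more tool, called by a JSON object that holds its "fn" and its "kwargs", one argument or row to a line. servo_tool: Moves the arm, as the interface text tells. Its arguments: {"type":"object","properties":{"increments":{"type":"array"},"grip_force":{"type":"number"}},"required":["increments"]}

```bash
mkdir -p pics; python3 - <<'E'
from workcell import env
import cv2
for n in("top","side"):
    im=env.read_camera(n); cv2.imwrite(f"pics/{n}0.png",im[:,:,::-1]); print(n,env.get_calibration(n))
print(env.get_state())
E
```

```text
top {'vertical_fov': 50.3400306756933, 'cx': 277.2158050411788, 'cy': 208.20106984017065, 'k1': -0.01334793040848263, 'rvec': array([ 2.16166288, -2.14866124,  0.09702051]), 'tvec': array([0.01247743, 0.51827011, 1.14107877])}
side {'vertical_fov': 50.730364010441164, 'cx': 272.71212921080047, 'cy': 206.93214676366117, 'k1': -0.12465537404558717, 'rvec': array([ 2.25258753, -0.03434352,  0.01980916]), 'tvec': array([-0.49754514,  0.05205185,  1.08139639])}
{'clock': 0.1, 'joint_pos': array([9.60405034e-01, 3.13970171e-01, 4.51183020e-02, 1.30361932e+00,
       3.45588148e-05, 1.43119472e+00]), 'qvel': array([-0.00035991, -0.0021431 ,  0.00409925, -0.00057601,  0.00183171,
       -0.00082352]), 'tau': array([ 3.29463452e-03, -4.81726134e+01,  2.99243617e+01,  1.27091078e-02,
        1.30259903e-05,  9.35039566e-06]), 'tcp_pos': array([0.26055424, 0.51207395, 0.23048304]), 'orientation': array([-3.22803373e-04,  2.33226890e-01,  9.72421985e-01, -7.72906915e-04]), 'wrist_force': array([-0.89397186,  0.98840633, -0.29984289]), 'ft_torque': array([ 0.00538874, -0.05749127,  0.02669673]), 'grip_force': 0.0, 'finger_gap': 0.08539795037328934}
```

View pics/top0.png

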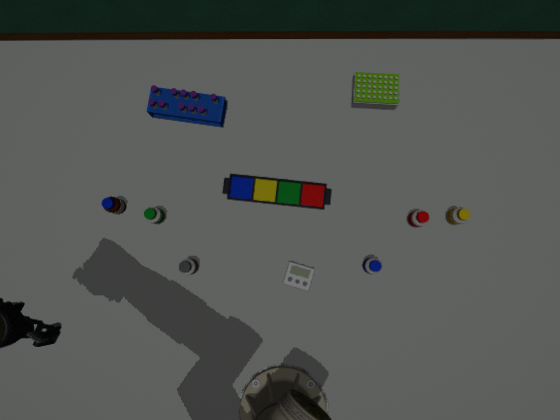

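View pics/side0.png

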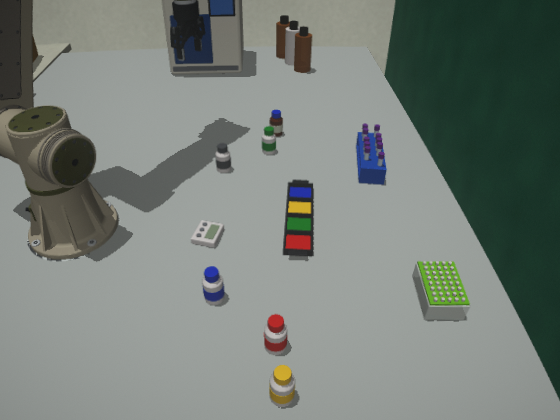

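The top view shows caps at amber (110,204), green (151,214), grey (186,267), blue (376,266), red (423,217) and yellow (463,214). The pads, left to right, are blue (241,188), yellow (265,190), green (289,192) and red (313,195). In the side view the caps are red (276,322), yellow (283,374), blue (212,273), green (269,132), amber (276,115) and grey (222,148).

```bash
cat >h.py <<'E'
import numpy as np,cv2
from workcell import env
def cam(n):
    c=env.get_calibration(n); f=210/np.tan(np.radians(c["vertical_fov"]/2))
    R=cv2.Rodrigues(c["rvec"])[0]
    return np.array([[f,0,c["cx"]],[0,f,c["cy"]],[0,0,1]]),np.array([c["k1"],0,0,0.]),R,c["tvec"]
def ray(n,p):
    K,d,R,t=cam(n); u=cv2.undistortPoints(np.array([[p]],float),K,d)[0,0]
    v=R.T@np.array([u[0],u[1],1]); return -R.T@t,v/np.linalg.norm(v)
def plane(n,p,z):
    o,v=ray(n,p); return o+v*(z-o[2])/v[2]
def tri(p,q):
    o,v=ray("top",p); a,w=ray("side",q)
    s=np.linalg.lstsq(np.c_[v,-w],a-o,rcond=None)[0]
    A,B=o+s[0]*v,a+s[1]*w; return (A+B)/2,np.linalg.norm(A-B)
HUE={"red":0,"yellow":23,"blue":120,"green":62}
def mask(im,col):
    H=cv2.cvtColor(im,cv2.COLOR_RGB2HSV).astype(int)
    if col=="grey": return ((H[...,1]<60)&(H[...,2]<95)).astype(np.uint8)
    dh=np.abs((H[...,0]-HUE[col]+90)%180-90)
    return ((dh<10)&(H[...,1]>150)&(H[...,2]>60)).astype(np.uint8)
def blob(im,col,seed,r=14):
    m=mask(im,col); w=np.zeros_like(m); cv2.circle(w,tuple(map(int,seed)),r,1,-1)
    n,l,s,c=cv2.connectedComponentsWithStats(m*w)
    if n<2: return None
    i=1+np.argmax(s[1:,4]); return c[i],s[i]
def pixof(n,P):
    K,d,R,t=cam(n); return cv2.projectPoints(np.array([P],float),R,t,K,d)[0][0,0]
E
python3 - <<'E'
from h import *
T=cv2.imread("pics/top0.png")[:,:,::-1].copy();S=cv2.imread("pics/side0.png")[:,:,::-1].copy()
b={"red":((423,217),(276,322)),"yellow":((463,214),(283,374)),"blue":((376,266),(212,273)),"green":((151,214),(269,132)),"amber":((110,204),(276,115)),"grey":((186,267),(222,148))}
np.set_printoptions(precision=4,suppress=True)
for k,(p,q) in b.items():
    c="blue" if k=="amber" else k
    P,s=blob(T,c,p,10);Q,u=blob(S,c,q,10 if k in("red","yellow","blue") else 7)
    print(k,P,s,Q,u,*tri(P,Q),plane("top",P,.074))
b={"blue":((241,188),(300,192)),"yellow":((265,190),(300,208)),"green":((289,192),(299,225)),"red":((313,195),(298,242))}
for k,(p,q) in b.items():
    P,s=blob(T,k,p,17);Q,u=blob(S,k,q,17)
    print(k,P,s[4],Q,u[4],*tri(P,Q),plane("top",P,.006),plane("side",Q,.006))
print(ray("top",(280,210))[0],env.get_state()["clock"])
E
```

```text
red [422.7347 216.6224] [418 212  11  11  98] [275.5315 322.9189] [268 315  16  18 222] [ 0.4926 -0.3489  0.0747] 0.0022052336944009166 [ 0.4938 -0.349   0.074 ]
yellow [463.8058 213.9417] [459 209  11  11 103] [282.136  374.2684] [274 365  17  20 272] [ 0.4996 -0.4507  0.0759] 0.002429040221443356 [ 0.5011 -0.4515  0.074 ]
blue [375.0101 265.5556] [370 261  11  11  99] [210.9222 273.8802] [205 267  13  15 167] [ 0.3702 -0.2283  0.0742] 0.0030384162126109344 [ 0.3717 -0.2281  0.074 ]
green [149.1047 213.2558] [144 208  11  11  86] [268.4643 128.6071] [265 127   8   4  28] [0.4969 0.3365 0.0809] 0.002353449529977451 [0.4987 0.3387 0.074 ]
amber [106.7333 202.9556] [102 198  11  11  90] [275.9298 113.2807] [272 110   9   8  57] [0.5233 0.4485 0.0736] 0.0024740708371073427 [0.5245 0.4484 0.074 ]
grey [186.7114 266.061 ] [178 258  19  18 246] [221.5556 147.1389] [216 142  12  11 108] [0.3651 0.2377 0.0797] 0.004120248842794083 [0.367  0.2392 0.074 ]
blue [241.0624 187.3505] 465 [299.991  191.7557] 221 [0.5745 0.1128 0.0142] 0.0015177960584348241 [0.5766 0.1137 0.006 ] [0.575  0.1234 0.006 ]
yellow [264.6749 189.8634] 483 [299.1541 207.0376] 266 [0.5678 0.0497 0.0134] 0.002253963760636956 [0.57   0.0501 0.006 ] [0.5676 0.0586 0.006 ]
green [288.5045 192.6176] 442 [298.6122 223.5285] 263 [ 0.5611 -0.0138  0.0134] 0.0013890379704687282 [ 0.5628 -0.0139  0.006 ] [ 0.5613 -0.0056  0.006 ]
red [312.2629 194.8903] 483 [297.9944 241.6872] 358 [ 0.555  -0.077   0.0128] 0.0019000242637949383 [ 0.557  -0.0774  0.006 ] [ 0.5549 -0.07    0.006 ]
[ 0.3897 -0.0084  1.1912] 0.1
```

{"fn": "servo_tool", "kwargs": {
  "increments": [
    {"roll": 6.9, "grip": 0},
    {"roll": 6.9, "grip": 0},
    {"roll": 6.9, "grip": 0},
    {"roll": 6.9, "grip": 0},
    {"roll": 6.9, "grip": 0}
  ]
}}

```text
invalid input at $.increments[0]: expected keys grip, x, y, z, roll
```

{"fn": "servo_tool", "kwargs": {
  "increments": [
    {"roll": 6.9, "grip": 0},
    {"roll": 6.9, "grip": 0},
    {"roll": 6.9, "grip": 0},
    {"roll": 6.9, "grip": 0},
    {"roll": 6.9, "grip": 0}
  ]
}}

```text
invalid input at $.increments[0]: expected keys grip, x, y, z, roll
```

{"fn": "servo_tool", "kwargs": {
  "increments": [
    {"grip": 0, "x": 0, "y": 0, "z": 0, "roll": 6.9},
    {"grip": 0, "x": 0, "y": 0, "z": 0, "roll": 6.9},
    {"grip": 0, "x": 0, "y": 0, "z": 0, "roll": 6.9},
    {"grip": 0, "x": 0, "y": 0, "z": 0, "roll": 6.9},
    {"grip": 0, "x": 0, "y": 0, "z": 0, "roll": 6.9}
  ]
}}

```text
clock: 0.52
tcp_pos: [0.2607, 0.5122, 0.2308]
orientation: [-0.0, 0.514, 0.858, -0.001]
wrist_force: [0.3, 0.5, 0.5]
finger_gap: 0.0853
grip_force: 0.0
```

{"fn": "servo_tool", "kwargs": {
  "increments": [
    {"grip": 0, "x": 0, "y": 0, "z": 0, "roll": 6.9},
    {"grip": 0, "x": 0, "y": 0, "z": 0, "roll": 6.9},
    {"grip": 0, "x": 0, "y": 0, "z": 0, "roll": 6.9},
    {"grip": 0, "x": 0, "y": 0, "z": 0, "roll": 6.9},
    {"grip": 0, "x": 0, "y": 0, "z": 0, "roll": 6.9}
  ]
}}

```text
clock: 0.93
tcp_pos: [0.2607, 0.5122, 0.2308]
orientation: [0.0, 0.745, 0.667, -0.001]
wrist_force: [-0.3, -0.8, -0.2]
finger_gap: 0.0856
grip_force: 0.0
```

{"fn": "servo_tool", "kwargs": {
  "increments": [
    {"grip": 0, "x": 0, "y": 0, "z": 0, "roll": 0}
  ]
}}

```text
clock: 1.02
tcp_pos: [0.2607, 0.5122, 0.2308]
orientation: [0.0, 0.744, 0.668, -0.0]
wrist_force: [-0.2, 0.4, 0.2]
finger_gap: 0.0853
grip_force: 0.0
```

{"fn": "servo_tool", "kwargs": {
  "increments": [
    {"grip": 0, "x": -15, "y": 25.3, "z": 10, "roll": 0},
    {"grip": 0, "x": -15, "y": 25.3, "z": 10, "roll": 0},
    {"grip": 0, "x": -15, "y": 25.3, "z": 10, "roll": 0},
    {"grip": 0, "x": -15, "y": 25.3, "z": 10, "roll": 0},
    {"grip": 0, "x": -15, "y": 25.3, "z": 10, "roll": 0}
  ]
}}

```text
clock: 1.43
tcp_pos: [0.3795, 0.4238, 0.1806]
orientation: [-0.0, 0.742, 0.671, -0.0]
wrist_force: [0.1, -0.4, -0.0]
finger_gap: 0.0853
grip_force: 0.0
```

{"fn": "servo_tool", "kwargs": {
  "increments": [
    {"grip": 0, "x": -15, "y": 25.3, "z": 10, "roll": 0},
    {"grip": 0, "x": -15, "y": 25.3, "z": 10, "roll": 0},
    {"grip": 0, "x": -15, "y": 25.3, "z": 10, "roll": 0},
    {"grip": 0, "x": -15, "y": 25.3, "z": 10, "roll": 0},
    {"grip": 0, "x": -15, "y": 25.3, "z": 10, "roll": 0}
  ]
}}

```text
clock: 1.85
tcp_pos: [0.4977, 0.3359, 0.1306]
orientation: [-0.0, 0.742, 0.671, -0.0]
wrist_force: [0.4, 0.2, 0.5]
finger_gap: 0.0858
grip_force: 0.0
```

{"fn": "servo_tool", "kwargs": {
  "increments": [
    {"grip": 0, "x": 0, "y": 0, "z": 0, "roll": 0},
    {"grip": 0, "x": 0, "y": 0, "z": 0, "roll": 0}
  ]
}}

```text
clock: 2.02
tcp_pos: [0.4973, 0.3355, 0.13]
orientation: [-0.0, 0.743, 0.669, -0.001]
wrist_force: [0.4, -1.1, -0.3]
finger_gap: 0.0855
grip_force: 0.0
```

```bash
python3 - <<'E'
from h import *
s=env.get_state();print(s["tcp_pos"],s["joint_pos"],s["clock"])
for n,p in(("top",(149,213)),("side",(268,132))):
    im=env.read_camera(n)[:,:,::-1];x,y=p
    c=im[max(y-60,0):y+60,max(x-80,0):x+80];cv2.imwrite(f"pics/{n}1.png",cv2.resize(c,None,fx=3,fy=3))
a,b=[cv2.imread(f"pics/{n}1.png") for n in("top","side")];h=min(a.shape[0],b.shape[0]);w=min(400,b.shape[1])
cv2.imwrite("pics/c1.png",np.hstack([a[:h,40:440],b[:h,:400]]))
E
```

```text
[0.49730738 0.33550305 0.1300467 ] [ 4.59631346e-01  4.08756533e-01 -6.72775996e-02  1.09705028e+00
  2.29379572e-04  2.13488410e+00] 2.0167
```

View pics/c1.png

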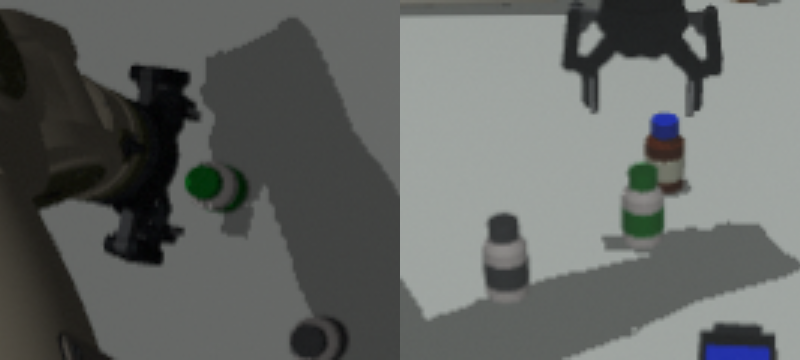

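The crops show the open fingers (side view, centre x≈643) in line with the green bottle (643, cap at y≈175), with amber behind and clear. I'll descend and grip.

{"fn": "servo_tool", "kwargs": {
  "increments": [
    {"grip": 0, "x": 1, "y": 0, "z": 22, "roll": 0},
    {"grip": 0, "x": 1, "y": 0, "z": 22, "roll": 0},
    {"grip": 0, "x": 0, "y": 0, "z": 22, "roll": 0},
    {"grip": 0, "x": 0, "y": 0, "z": 22, "roll": 0},
    {"grip": 0, "x": 0, "y": 0, "z": 22, "roll": 0}
  ]
}}

```text
clock: 2.53
tcp_pos: [0.4962, 0.3404, 0.0213]
orientation: [0.0, 0.742, 0.671, 0.001]
wrist_force: [-0.1, -0.3, -0.9]
finger_gap: 0.0855
grip_force: 0.0
```

{"fn": "servo_tool", "kwargs": {
  "increments": [
    {"grip": 0, "x": 0, "y": 0, "z": 0, "roll": 0},
    {"grip": 0.3, "x": 0, "y": 0, "z": 0, "roll": 0},
    {"grip": 0.6, "x": 0, "y": 0, "z": 0, "roll": 0},
    {"grip": 0.8, "x": 0, "y": 0, "z": 0, "roll": 0},
    {"grip": 0.8, "x": 0, "y": 0, "z": 0, "roll": 0}
  ],
  "grip_force": 40
}}

```text
clock: 2.95
tcp_pos: [0.4981, 0.3399, 0.0235]
orientation: [0.0, 0.743, 0.67, 0.002]
wrist_force: [-0.0, 0.4, 2.0]
finger_gap: 0.0407
grip_force: 40.6
```

{"fn": "servo_tool", "kwargs": {
  "increments": [
    {"grip": 0.8, "x": 0, "y": 0, "z": 0, "roll": 0},
    {"grip": 0.8, "x": 0, "y": 0, "z": 0, "roll": 0},
    {"grip": 0.8, "x": 0, "y": 0, "z": 0, "roll": 0},
    {"grip": 0.8, "x": 0, "y": 0, "z": 0, "roll": 0},
    {"grip": 0.8, "x": 0, "y": 0, "z": 0, "roll": 0}
  ]
}}

```text
clock: 3.37
tcp_pos: [0.4982, 0.3399, 0.0234]
orientation: [0.0, 0.743, 0.669, 0.002]
wrist_force: [-2.0, 1.1, 6.6]
finger_gap: 0.0407
grip_force: 41.3
```

{"fn": "servo_tool", "kwargs": {
  "increments": [
    {"grip": 0.8, "x": 0, "y": 0, "z": -10, "roll": 0},
    {"grip": 0.8, "x": 0, "y": 0, "z": -25, "roll": 0},
    {"grip": 0.8, "x": 0, "y": 0, "z": -25, "roll": 0},
    {"grip": 0.8, "x": 0, "y": 0, "z": -25, "roll": 0},
    {"grip": 0.8, "x": -13, "y": 4, "z": -15, "roll": 0}
  ]
}}

```text
clock: 3.78
tcp_pos: [0.5005, 0.3275, 0.1249]
orientation: [0.0, 0.742, 0.67, 0.002]
wrist_force: [1.1, 0.5, 0.2]
finger_gap: 0.0409
grip_force: 40.8
```

{"fn": "servo_tool", "kwargs": {
  "increments": [
    {"grip": 0.8, "x": -32, "y": 9, "z": 0, "roll": 0},
    {"grip": 0.8, "x": -32, "y": 9, "z": 0, "roll": 0},
    {"grip": 0.8, "x": -32, "y": 9, "z": 0, "roll": 0},
    {"grip": 0.8, "x": -32, "y": 9, "z": 0, "roll": 0},
    {"grip": 0.8, "x": -32, "y": 9, "z": 0, "roll": 0}
  ]
}}

```text
clock: 4.2
tcp_pos: [0.5278, 0.1602, 0.1222]
orientation: [0.0, 0.743, 0.669, 0.0]
wrist_force: [1.2, -0.1, -0.8]
finger_gap: 0.0409
grip_force: 40.8
```

{"fn": "servo_tool", "kwargs": {
  "increments": [
    {"grip": 0.8, "x": -32, "y": 9, "z": 0, "roll": 0},
    {"grip": 0.8, "x": -32, "y": 9, "z": 0, "roll": 0},
    {"grip": 0.8, "x": -32, "y": 9, "z": 0, "roll": 0},
    {"grip": 0.8, "x": -32, "y": 9, "z": 0, "roll": 0},
    {"grip": 0.8, "x": -32, "y": 9, "z": 0, "roll": 0}
  ]
}}

```text
clock: 4.62
tcp_pos: [0.5558, -0.0038, 0.1221]
orientation: [0.0, 0.743, 0.669, 0.0]
wrist_force: [0.5, 0.4, -2.2]
finger_gap: 0.041
grip_force: 40.8
```

{"fn": "servo_tool", "kwargs": {
  "increments": [
    {"grip": 0.8, "x": -10, "y": 5, "z": 0, "roll": 0},
    {"grip": 0.8, "x": 0, "y": 0, "z": 0, "roll": 0},
    {"grip": 0.8, "x": 0, "y": 0, "z": 0, "roll": 0}
  ]
}}

```text
clock: 4.87
tcp_pos: [0.5598, -0.0129, 0.1216]
orientation: [-0.0, 0.744, 0.669, 0.0]
wrist_force: [0.2, -0.1, -1.6]
finger_gap: 0.0407
grip_force: 40.8
```

```bash
python3 - <<'E'
from h import *
s=env.get_state();p=s["tcp_pos"];print(p,"u,v",.102*p[0]+.9948*p[1],.9948*p[0]-.102*p[1],s["finger_gap"],s["clock"])
a,b=[env.read_camera(n)[:,:,::-1] for n in("top","side")]
cv2.imwrite("pics/c2.png",np.hstack([cv2.resize(a[130:280,200:360],None,fx=2.5,fy=2.5),cv2.resize(b[110:260,220:380],None,fx=2.5,fy=2.5)]))
E
```

```text
[ 0.559775   -0.01289653  0.12162237] u,v 0.04426757947679892 0.5581796165794849 0.04069297341878584 4.8667
```

View pics/c2.png

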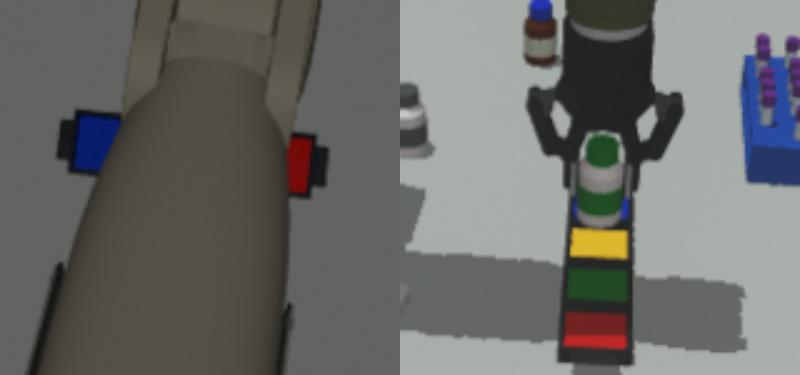

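The green bottle is held upright (side crop, 601,180) and lies over the row. Its bay, (598,285) in the crop, is directly below. Next I'll lower it.

{"fn": "servo_tool", "kwargs": {
  "increments": [
    {"grip": 0.8, "x": 1, "y": 2, "z": 20, "roll": 0},
    {"grip": 0.8, "x": 0, "y": 0, "z": 20, "roll": 0},
    {"grip": 0.8, "x": 0, "y": 0, "z": 20, "roll": 0},
    {"grip": 0.8, "x": 0, "y": 0, "z": 18, "roll": 0},
    {"grip": 0.8, "x": 0, "y": 0, "z": 6, "roll": 0}
  ]
}}

```text
clock: 5.38
tcp_pos: [0.5595, -0.0096, 0.0347]
orientation: [-0.002, 0.742, 0.67, -0.001]
wrist_force: [-1.1, -0.3, -2.1]
finger_gap: 0.0408
grip_force: 40.8
```

{"fn": "servo_tool", "kwargs": {
  "increments": [
    {"grip": 0.8, "x": 0, "y": 0, "z": 4, "roll": 0},
    {"grip": 0.8, "x": 0, "y": 0, "z": 2, "roll": 0},
    {"grip": 0.8, "x": 0, "y": 0, "z": 0, "roll": 0},
    {"grip": 0.8, "x": 0, "y": 0, "z": 0, "roll": 0}
  ]
}}

```text
clock: 5.72
tcp_pos: [0.5627, -0.0115, 0.0324]
orientation: [0.001, 0.743, 0.669, 0.001]
wrist_force: [0.7, -1.0, -1.0]
finger_gap: 0.0409
grip_force: 40.8
```

{"fn": "servo_tool", "kwargs": {
  "increments": [
    {"grip": 0.8, "x": 0, "y": 0, "z": 1, "roll": 0},
    {"grip": 0.8, "x": 0, "y": 0, "z": 1, "roll": 0},
    {"grip": 0.8, "x": 0, "y": 0, "z": 0, "roll": 0},
    {"grip": 0.8, "x": 0, "y": 0, "z": 0, "roll": 0}
  ]
}}

```text
clock: 6.05
tcp_pos: [0.562, -0.0118, 0.0295]
orientation: [0.0, 0.743, 0.669, 0.0]
wrist_force: [-1.1, 0.2, -1.6]
finger_gap: 0.0407
grip_force: 40.8
```

{"fn": "servo_tool", "kwargs": {
  "increments": [
    {"grip": 0.8, "x": 0, "y": 0, "z": 1, "roll": 0},
    {"grip": 0.8, "x": 0, "y": 0, "z": 0, "roll": 0},
    {"grip": 0.8, "x": 0, "y": 0, "z": 0, "roll": 0}
  ]
}}

```text
clock: 6.3
tcp_pos: [0.562, -0.0119, 0.0294]
orientation: [0.0, 0.743, 0.669, 0.0]
wrist_force: [-2.2, -0.4, 6.8]
finger_gap: 0.0409
grip_force: 41.6
```

Contact at TCP z 0.0294, as expected. I'll release and retreat.

{"fn": "servo_tool", "kwargs": {
  "increments": [
    {"grip": 0.4, "x": 0, "y": 0, "z": 0, "roll": 0},
    {"grip": 0.2, "x": 0, "y": 0, "z": 0, "roll": 0},
    {"grip": 0, "x": 0, "y": 0, "z": 0, "roll": 0},
    {"grip": 0, "x": 0, "y": 0, "z": 0, "roll": 0},
    {"grip": 0, "x": 0, "y": 0, "z": 0, "roll": 0}
  ]
}}

```text
clock: 6.72
tcp_pos: [0.5619, -0.0117, 0.0282]
orientation: [-0.0, 0.743, 0.669, 0.0]
wrist_force: [0.4, -0.6, 0.6]
finger_gap: 0.0859
grip_force: 0.0
```

{"fn": "servo_tool", "kwargs": {
  "increments": [
    {"grip": 0, "x": 0, "y": 0, "z": -10, "roll": 0},
    {"grip": 0, "x": 0, "y": 0, "z": -25, "roll": 0},
    {"grip": 0, "x": 0, "y": 0, "z": -25, "roll": 0},
    {"grip": 0, "x": 0, "y": 0, "z": -25, "roll": 0},
    {"grip": 0, "x": 0, "y": 0, "z": -25, "roll": 0}
  ]
}}

```text
clock: 7.13
tcp_pos: [0.5618, -0.0117, 0.1401]
orientation: [0.0, 0.743, 0.669, 0.0]
wrist_force: [0.1, -0.5, -0.0]
finger_gap: 0.0853
grip_force: 0.0
```

```bash
python3 - <<'E'
from h import *
s=env.get_state();p=s["tcp_pos"];print(p,"u,v",.102*p[0]+.9948*p[1],.9948*p[0]-.102*p[1],s["finger_gap"],s["clock"])
b=env.read_camera("side")[:,:,::-1]
cv2.imwrite("pics/c3.png",cv2.resize(b[110:260,220:380],None,fx=3,fy=3))
Q=pixof("side",(.5615,-.0138,.080));print(Q)
E
```

```text
[ 0.56179105 -0.01169337  0.14012986] u,v 0.04567011862740883 0.5600624640038039 0.08531212589865195 7.1333
[300.22205965 202.02107845]
```

View pics/c3.png

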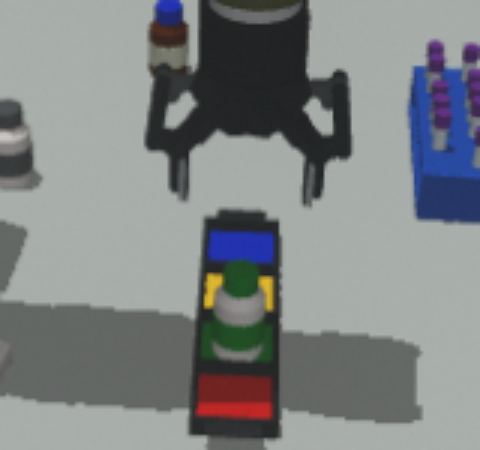

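The green bottle stands upright in the green bay (crop, about 238,310). Next is red.

{"fn": "servo_tool", "kwargs": {
  "increments": [
    {"grip": 0, "x": -32, "y": -3, "z": 0, "roll": 0},
    {"grip": 0, "x": -32, "y": -3, "z": 0, "roll": 0},
    {"grip": 0, "x": -32, "y": -3, "z": 0, "roll": 0},
    {"grip": 0, "x": -32, "y": -3, "z": 0, "roll": 0},
    {"grip": 0, "x": -32, "y": -3, "z": 0, "roll": 0}
  ]
}}

```text
clock: 7.6
tcp_pos: [0.5301, -0.1705, 0.1391]
orientation: [0.0, 0.743, 0.669, 0.0]
wrist_force: [-0.1, 0.6, -0.4]
finger_gap: 0.0852
grip_force: 0.0
```

{"fn": "servo_tool", "kwargs": {
  "increments": [
    {"grip": 0, "x": -32, "y": -3, "z": 0, "roll": 0},
    {"grip": 0, "x": -32, "y": -3, "z": 0, "roll": 0},
    {"grip": 0, "x": -32, "y": -3, "z": 0, "roll": 0},
    {"grip": 0, "x": -32, "y": -3, "z": 0, "roll": 0},
    {"grip": 0, "x": -32, "y": -3, "z": 0, "roll": 0}
  ]
}}

```text
clock: 8.02
tcp_pos: [0.4983, -0.3284, 0.1389]
orientation: [0.0, 0.743, 0.669, 0.0]
wrist_force: [0.6, 0.8, 0.2]
finger_gap: 0.0854
grip_force: 0.0
```

{"fn": "servo_tool", "kwargs": {
  "increments": [
    {"grip": 0, "x": -23, "y": -4, "z": 0, "roll": 0},
    {"grip": 0, "x": 0, "y": 0, "z": 0, "roll": 0},
    {"grip": 0, "x": 0, "y": 0, "z": 0, "roll": 0}
  ]
}}

```text
clock: 8.27
tcp_pos: [0.4919, -0.3505, 0.1385]
orientation: [-0.0, 0.744, 0.668, 0.0]
wrist_force: [0.2, -0.4, -0.3]
finger_gap: 0.0852
grip_force: 0.0
```

```bash
cat >>h.py <<'E'
def uv():
    s=env.get_state();p=s["tcp_pos"];print(p.round(4),"u,v %.4f %.4f"%(.102*p[0]+.9948*p[1],.9948*p[0]-.102*p[1]),s["joint_pos"].round(2),s["finger_gap"],s["clock"])
E
python3 -c "import h;h.uv()"
```

```text
[ 0.4919 -0.3505  0.1385] u,v -0.2985 0.5251 [-0.75  0.41 -0.05  1.12  0.    0.93] 0.08521657074036566 8.2667
```

{"fn": "servo_tool", "kwargs": {
  "increments": [
    {"grip": 0, "x": 1.5, "y": 1, "z": 26, "roll": 0},
    {"grip": 0, "x": 0, "y": 0, "z": 26, "roll": 0},
    {"grip": 0, "x": 0, "y": 0, "z": 26, "roll": 0},
    {"grip": 0, "x": 0, "y": 0, "z": 26, "roll": 0},
    {"grip": 0, "x": 0, "y": 0, "z": 12, "roll": 0}
  ]
}}

```text
clock: 8.68
tcp_pos: [0.4923, -0.3447, 0.0193]
orientation: [-0.002, 0.742, 0.67, 0.0]
wrist_force: [-0.5, 0.4, 0.2]
finger_gap: 0.0854
grip_force: 0.0
```

{"fn": "servo_tool", "kwargs": {
  "increments": [
    {"grip": 0, "x": 0, "y": 0, "z": 0, "roll": 0},
    {"grip": 0.3, "x": 0, "y": 0, "z": 0, "roll": 0},
    {"grip": 0.6, "x": 0, "y": 0, "z": 0, "roll": 0},
    {"grip": 0.8, "x": 0, "y": 0, "z": 0, "roll": 0},
    {"grip": 0.8, "x": 0, "y": 0, "z": 0, "roll": 0}
  ]
}}

```text
clock: 9.1
tcp_pos: [0.4946, -0.3485, 0.0242]
orientation: [0.001, 0.743, 0.669, 0.0]
wrist_force: [-0.5, 0.1, 3.4]
finger_gap: 0.0414
grip_force: 40.3
```

{"fn": "servo_tool", "kwargs": {
  "increments": [
    {"grip": 0.8, "x": 0, "y": 0, "z": 0, "roll": 0},
    {"grip": 0.8, "x": 0, "y": 0, "z": 0, "roll": 0},
    {"grip": 0.8, "x": 0, "y": 0, "z": 0, "roll": 0}
  ]
}}

```text
clock: 9.35
tcp_pos: [0.4946, -0.3486, 0.0242]
orientation: [0.002, 0.743, 0.669, 0.0]
wrist_force: [-0.4, 1.3, 6.5]
finger_gap: 0.0414
grip_force: 40.8
```

```bash
python3 -c "import h;h.uv()"
```

```text
[ 0.4946 -0.3486  0.0242] u,v -0.2963 0.5276 [-0.75  0.5  -0.2   0.86  0.    0.93] 0.04142583686692164 9.35
```

{"fn": "servo_tool", "kwargs": {
  "increments": [
    {"grip": 0.8, "x": 0, "y": 0, "z": -10, "roll": 0},
    {"grip": 0.8, "x": 0, "y": 0, "z": -25, "roll": 0},
    {"grip": 0.8, "x": 0, "y": 0, "z": -25, "roll": 0},
    {"grip": 0.8, "x": 0, "y": 0, "z": -25, "roll": 0},
    {"grip": 0.8, "x": 12, "y": 1, "z": -20, "roll": 0}
  ]
}}

```text
clock: 9.77
tcp_pos: [0.4961, -0.3382, 0.1301]
orientation: [0.002, 0.744, 0.669, -0.0]
wrist_force: [1.0, -0.5, -0.8]
finger_gap: 0.0408
grip_force: 40.7
```

{"fn": "servo_tool", "kwargs": {
  "increments": [
    {"grip": 0.8, "x": 30, "y": 3.5, "z": 0, "roll": 0},
    {"grip": 0.8, "x": 30, "y": 3.5, "z": 0, "roll": 0},
    {"grip": 0.8, "x": 30, "y": 3.5, "z": 0, "roll": 0},
    {"grip": 0.8, "x": 30, "y": 3.5, "z": 0, "roll": 0},
    {"grip": 0.8, "x": 30, "y": 3.5, "z": 0, "roll": 0}
  ]
}}

```text
clock: 10.18
tcp_pos: [0.5289, -0.1875, 0.1283]
orientation: [0.0, 0.743, 0.669, 0.0]
wrist_force: [0.5, 0.3, -0.6]
finger_gap: 0.0413
grip_force: 40.7
```

{"fn": "servo_tool", "kwargs": {
  "increments": [
    {"grip": 0.8, "x": 30, "y": 3.5, "z": 0, "roll": 0},
    {"grip": 0.8, "x": 30, "y": 3.5, "z": 0, "roll": 0},
    {"grip": 0.8, "x": 30, "y": 3.5, "z": 0, "roll": 0},
    {"grip": 0.8, "x": 24, "y": 7, "z": 0, "roll": 0}
  ]
}}

```text
clock: 10.52
tcp_pos: [0.5576, -0.075, 0.1282]
orientation: [-0.0, 0.743, 0.67, 0.0]
wrist_force: [0.6, -0.1, -0.5]
finger_gap: 0.0408
grip_force: 40.7
```

{"fn": "servo_tool", "kwargs": {
  "increments": [
    {"grip": 0.8, "x": 0, "y": 0, "z": 0, "roll": 0},
    {"grip": 0.8, "x": 0, "y": 0, "z": 0, "roll": 0},
    {"grip": 0.8, "x": 0, "y": 0, "z": 0, "roll": 0}
  ]
}}

```text
clock: 10.77
tcp_pos: [0.5581, -0.0774, 0.1278]
orientation: [0.0, 0.743, 0.669, -0.0]
wrist_force: [0.1, -0.8, -0.2]
finger_gap: 0.0408
grip_force: 40.7
```

```bash
python3 -c "import h;h.uv()"
```

```text
[ 0.5581 -0.0774  0.1278] u,v -0.0201 0.5631 [-0.28  0.34 -0.17  1.06 -0.    1.39] 0.04076206837799342 10.7667
```

{"fn": "servo_tool", "kwargs": {
  "increments": [
    {"grip": 0.8, "x": 0, "y": -2.5, "z": 20, "roll": 0},
    {"grip": 0.8, "x": 0, "y": 0, "z": 25, "roll": 0},
    {"grip": 0.8, "x": 0, "y": 0, "z": 25, "roll": 0},
    {"grip": 0.8, "x": 0, "y": 0, "z": 16, "roll": 0},
    {"grip": 0.8, "x": 0, "y": 0, "z": 6, "roll": 0}
  ]
}}

```text
clock: 11.18
tcp_pos: [0.5533, -0.0778, 0.0328]
orientation: [-0.002, 0.744, 0.668, -0.001]
wrist_force: [-0.2, 0.4, -0.8]
finger_gap: 0.0409
grip_force: 40.7
```

{"fn": "servo_tool", "kwargs": {
  "increments": [
    {"grip": 0.8, "x": 0, "y": 0, "z": 2, "roll": 0},
    {"grip": 0.8, "x": 0, "y": 0, "z": 2, "roll": 0},
    {"grip": 0.8, "x": 0, "y": 0, "z": 0, "roll": 0},
    {"grip": 0.8, "x": 0, "y": 0, "z": 0, "roll": 0}
  ]
}}

```text
clock: 11.52
tcp_pos: [0.5565, -0.0774, 0.0325]
orientation: [0.001, 0.743, 0.669, 0.001]
wrist_force: [-0.3, 0.6, -0.3]
finger_gap: 0.0412
grip_force: 40.7
```

{"fn": "servo_tool", "kwargs": {
  "increments": [
    {"grip": 0.8, "x": 0, "y": 0, "z": 1, "roll": 0},
    {"grip": 0.8, "x": 0, "y": 0, "z": 0, "roll": 0},
    {"grip": 0.8, "x": 0, "y": 0, "z": 0, "roll": 0}
  ]
}}

```text
clock: 11.77
tcp_pos: [0.5559, -0.0769, 0.0308]
orientation: [0.0, 0.743, 0.669, 0.0]
wrist_force: [-0.6, 0.9, -1.0]
finger_gap: 0.0409
grip_force: 40.7
```

{"fn": "servo_tool", "kwargs": {
  "increments": [
    {"grip": 0.8, "x": 0, "y": 0, "z": 0.8, "roll": 0},
    {"grip": 0.8, "x": 0, "y": 0, "z": 0, "roll": 0},
    {"grip": 0.8, "x": 0, "y": 0, "z": 0, "roll": 0}
  ]
}}

```text
clock: 12.02
tcp_pos: [0.556, -0.0769, 0.0303]
orientation: [0.0, 0.743, 0.669, 0.0]
wrist_force: [-1.6, 0.7, 5.5]
finger_gap: 0.0415
grip_force: 41.2
```

{"fn": "servo_tool", "kwargs": {
  "increments": [
    {"grip": 0.8, "x": 0, "y": 0, "z": 0.5, "roll": 0},
    {"grip": 0.8, "x": 0, "y": 0, "z": 0, "roll": 0},
    {"grip": 0.8, "x": 0, "y": 0, "z": 0, "roll": 0}
  ]
}}

```text
clock: 12.27
tcp_pos: [0.556, -0.0769, 0.0302]
orientation: [0.0, 0.743, 0.669, 0.0]
wrist_force: [-1.9, 0.0, 9.2]
finger_gap: 0.0412
grip_force: 41.7
```

{"fn": "servo_tool", "kwargs": {
  "increments": [
    {"grip": 0.4, "x": 0, "y": 0, "z": 0, "roll": 0},
    {"grip": 0.2, "x": 0, "y": 0, "z": 0, "roll": 0},
    {"grip": 0, "x": 0, "y": 0, "z": 0, "roll": 0},
    {"grip": 0, "x": 0, "y": 0, "z": 0, "roll": 0},
    {"grip": 0, "x": 0, "y": 0, "z": 0, "roll": 0}
  ]
}}

```text
clock: 12.68
tcp_pos: [0.5555, -0.0769, 0.0287]
orientation: [-0.0, 0.743, 0.669, -0.0]
wrist_force: [-0.0, 0.2, 0.6]
finger_gap: 0.0855
grip_force: 0.0
```

{"fn": "servo_tool", "kwargs": {
  "increments": [
    {"grip": 0, "x": 0, "y": 0, "z": -10, "roll": 0},
    {"grip": 0, "x": 0, "y": 0, "z": -25, "roll": 0},
    {"grip": 0, "x": 0, "y": 0, "z": -25, "roll": 0},
    {"grip": 0, "x": 0, "y": 0, "z": -25, "roll": 0},
    {"grip": 0, "x": 0, "y": 0, "z": -25, "roll": 0}
  ]
}}

```text
clock: 13.1
tcp_pos: [0.5555, -0.0769, 0.1408]
orientation: [0.0, 0.743, 0.669, 0.0]
wrist_force: [-0.6, -0.4, -1.0]
finger_gap: 0.0853
grip_force: 0.0
```

{"fn": "servo_tool", "kwargs": {
  "increments": [
    {"grip": 0, "x": -31.5, "y": -1.5, "z": 0, "roll": 0},
    {"grip": 0, "x": -31.5, "y": -1.5, "z": 0, "roll": 0},
    {"grip": 0, "x": -31.5, "y": -1.5, "z": 0, "roll": 0},
    {"grip": 0, "x": -31.5, "y": -1.5, "z": 0, "roll": 0},
    {"grip": 0, "x": -31.5, "y": -1.5, "z": 0, "roll": 0}
  ]
}}

```text
clock: 13.52
tcp_pos: [0.5315, -0.2341, 0.14]
orientation: [0.0, 0.743, 0.669, 0.0]
wrist_force: [0.0, 0.3, 0.2]
finger_gap: 0.0855
grip_force: 0.0
```

{"fn": "servo_tool", "kwargs": {
  "increments": [
    {"grip": 0, "x": -31.5, "y": -1.5, "z": 0, "roll": 0},
    {"grip": 0, "x": -31.5, "y": -1.5, "z": 0, "roll": 0},
    {"grip": 0, "x": -31.5, "y": -1.5, "z": 0, "roll": 0},
    {"grip": 0, "x": -31.5, "y": -1.5, "z": 0, "roll": 0},
    {"grip": 0, "x": -31.5, "y": -1.5, "z": 0, "roll": 0}
  ]
}}

```text
clock: 13.93
tcp_pos: [0.5074, -0.3902, 0.1397]
orientation: [0.0, 0.743, 0.669, 0.0]
wrist_force: [0.1, -0.7, 1.0]
finger_gap: 0.0853
grip_force: 0.0
```

{"fn": "servo_tool", "kwargs": {
  "increments": [
    {"grip": 0, "x": -31.5, "y": -1.5, "z": 0, "roll": 0},
    {"grip": 0, "x": -31.5, "y": -1.5, "z": 0, "roll": 0},
    {"grip": 0, "x": 0, "y": 0, "z": 0, "roll": 0},
    {"grip": 0, "x": 0, "y": 0, "z": 0, "roll": 0},
    {"grip": 0, "x": 0, "y": 0, "z": 0, "roll": 0}
  ]
}}

```text
clock: 14.35
tcp_pos: [0.4981, -0.4506, 0.1391]
orientation: [-0.0, 0.743, 0.669, 0.0]
wrist_force: [0.4, 0.5, -1.7]
finger_gap: 0.0856
grip_force: 0.0
```

```bash
python3 - <<'E'
from h import *
uv()
a,b=[env.read_camera(n)[:,:,::-1] for n in("top","side")]
cv2.imwrite("pics/c4.png",np.hstack([cv2.resize(a[130:280,200:360],None,fx=2.5,fy=2.5),cv2.resize(b[260:410,200:360],None,fx=2.5,fy=2.5)]))
E
```

```text
[ 0.4981 -0.4506  0.1391] u,v -0.3975 0.5415 [-0.86  0.54  0.16  1.2   0.    0.82] 0.0856195181232787 14.35
```

View pics/c4.png

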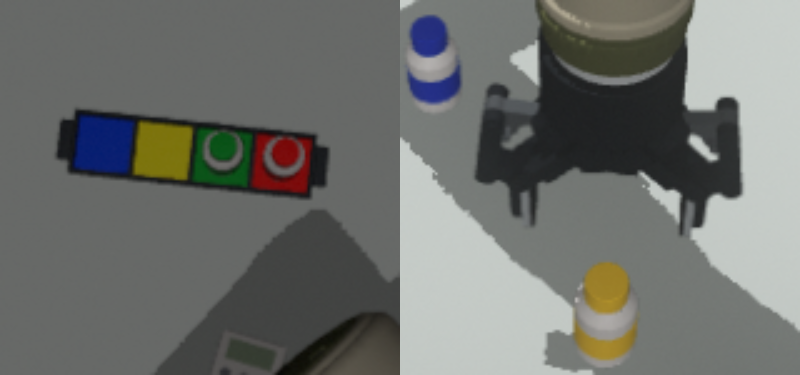

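The top crop shows green (223,145) and red (287,155) standing centred in their bays. In the side crop the open fingers are centred at x≈608, over the yellow bottle (607,310).

{"fn": "servo_tool", "kwargs": {
  "increments": [
    {"grip": 0, "x": 0, "y": 1.5, "z": 26, "roll": 0},
    {"grip": 0, "x": 0, "y": 0, "z": 26, "roll": 0},
    {"grip": 0, "x": 0, "y": 0, "z": 26, "roll": 0},
    {"grip": 0, "x": 0, "y": 0, "z": 26, "roll": 0},
    {"grip": 0, "x": 0, "y": 0, "z": 12, "roll": 0}
  ]
}}

```text
clock: 14.87
tcp_pos: [0.4989, -0.448, 0.0198]
orientation: [-0.002, 0.742, 0.67, 0.0]
wrist_force: [-0.9, -0.1, -0.9]
finger_gap: 0.0856
grip_force: 0.0
```

{"fn": "servo_tool", "kwargs": {
  "increments": [
    {"grip": 0, "x": 0, "y": 0, "z": 0, "roll": 0},
    {"grip": 0.3, "x": 0, "y": 0, "z": 0, "roll": 0},
    {"grip": 0.6, "x": 0, "y": 0, "z": 0, "roll": 0},
    {"grip": 0.8, "x": 0, "y": 0, "z": 0, "roll": 0},
    {"grip": 0.8, "x": 0, "y": 0, "z": 0, "roll": 0}
  ]
}}

```text
clock: 15.28
tcp_pos: [0.5008, -0.4522, 0.0253]
orientation: [0.002, 0.743, 0.669, -0.0]
wrist_force: [-0.1, -0.8, 1.3]
finger_gap: 0.0405
grip_force: 40.9
```

{"fn": "servo_tool", "kwargs": {
  "increments": [
    {"grip": 0.8, "x": 0, "y": 0, "z": 0, "roll": 0},
    {"grip": 0.8, "x": 0, "y": 0, "z": 0, "roll": 0},
    {"grip": 0.8, "x": 0, "y": 0, "z": 0, "roll": 0}
  ]
}}

```text
clock: 15.53
tcp_pos: [0.5009, -0.4523, 0.0253]
orientation: [0.002, 0.743, 0.669, 0.0]
wrist_force: [0.4, 1.4, 5.9]
finger_gap: 0.0405
grip_force: 41.4
```

```bash
python3 -c "import h;h.uv()"
```

```text
[ 0.5009 -0.4523  0.0253] u,v -0.3989 0.5444 [-0.85  0.62  0.01  0.96  0.    0.82] 0.04048994367331367 15.5333
```

{"fn": "servo_tool", "kwargs": {
  "increments": [
    {"grip": 0.8, "x": 0, "y": 0, "z": -10, "roll": 0},
    {"grip": 0.8, "x": 0, "y": 0, "z": -28, "roll": 0},
    {"grip": 0.8, "x": 0, "y": 0, "z": -32, "roll": 0},
    {"grip": 0.8, "x": 0, "y": 0, "z": -32, "roll": 0},
    {"grip": 0.8, "x": 0, "y": 0, "z": -28, "roll": 0}
  ]
}}

```text
clock: 15.95
tcp_pos: [0.4998, -0.4511, 0.1556]
orientation: [0.0, 0.743, 0.669, 0.0]
wrist_force: [-0.2, 0.2, -1.4]
finger_gap: 0.041
grip_force: 40.8
```

{"fn": "servo_tool", "kwargs": {
  "increments": [
    {"grip": 0.8, "x": 34, "y": 1, "z": 0, "roll": 0},
    {"grip": 0.8, "x": 34, "y": 1, "z": 0, "roll": 0},
    {"grip": 0.8, "x": 34, "y": 1, "z": 0, "roll": 0},
    {"grip": 0.8, "x": 34, "y": 1, "z": 0, "roll": 0},
    {"grip": 0.8, "x": 34, "y": 1, "z": 0, "roll": 0}
  ]
}}

```text
clock: 16.37
tcp_pos: [0.5222, -0.2811, 0.1537]
orientation: [0.0, 0.743, 0.669, 0.0]
wrist_force: [0.6, 0.0, -1.2]
finger_gap: 0.0405
grip_force: 40.8
```

{"fn": "servo_tool", "kwargs": {
  "increments": [
    {"grip": 0.8, "x": 34, "y": 1, "z": 0, "roll": 0},
    {"grip": 0.8, "x": 34, "y": 1, "z": 0, "roll": 0},
    {"grip": 0.8, "x": 34, "y": 1, "z": 0, "roll": 0},
    {"grip": 0.8, "x": 34, "y": 1, "z": 0, "roll": 0},
    {"grip": 0.8, "x": 34, "y": 1, "z": 0, "roll": 0}
  ]
}}

```text
clock: 16.78
tcp_pos: [0.545, -0.1124, 0.1537]
orientation: [0.0, 0.743, 0.669, 0.0]
wrist_force: [0.2, 0.3, -1.6]
finger_gap: 0.0407
grip_force: 40.8
```

{"fn": "servo_tool", "kwargs": {
  "increments": [
    {"grip": 0.8, "x": 34, "y": 1, "z": 0, "roll": 0},
    {"grip": 0.8, "x": 34, "y": 1, "z": 0, "roll": 0},
    {"grip": 0.8, "x": 34, "y": 1, "z": 0, "roll": 0},
    {"grip": 0.8, "x": 34, "y": 1, "z": 0, "roll": 0},
    {"grip": 0.8, "x": 29, "y": 1, "z": 0, "roll": 0}
  ]
}}

```text
clock: 17.2
tcp_pos: [0.5671, 0.0518, 0.1538]
orientation: [-0.0, 0.743, 0.67, 0.0]
wrist_force: [0.1, -0.2, -2.0]
finger_gap: 0.0409
grip_force: 40.8
```

{"fn": "servo_tool", "kwargs": {
  "increments": [
    {"grip": 0.8, "x": 0, "y": 0, "z": 0, "roll": 0},
    {"grip": 0.8, "x": 0, "y": 0, "z": 0, "roll": 0},
    {"grip": 0.8, "x": 0, "y": 0, "z": 0, "roll": 0}
  ]
}}

```text
clock: 17.45
tcp_pos: [0.5672, 0.0494, 0.1533]
orientation: [0.0, 0.743, 0.669, -0.0]
wrist_force: [-0.8, -0.4, -2.2]
finger_gap: 0.0406
grip_force: 40.8
```

```bash
python3 -c "import h;h.uv()"
```

```text
[0.5672 0.0494 0.1533] u,v 0.1070 0.5592 [-0.05  0.34 -0.12  1.12 -0.    1.62] 0.04064891137686449 17.45
```

{"fn": "servo_tool", "kwargs": {
  "increments": [
    {"grip": 0.8, "x": 0, "y": 1, "z": 30, "roll": 0},
    {"grip": 0.8, "x": 0, "y": 0, "z": 30, "roll": 0},
    {"grip": 0.8, "x": 0, "y": 0, "z": 28, "roll": 0},
    {"grip": 0.8, "x": 0, "y": 0, "z": 22, "roll": 0},
    {"grip": 0.8, "x": 0, "y": 0, "z": 6, "roll": 0}
  ]
}}

```text
clock: 17.87
tcp_pos: [0.5653, 0.0478, 0.0334]
orientation: [-0.002, 0.744, 0.668, -0.002]
wrist_force: [-1.9, -0.3, -1.6]
finger_gap: 0.0409
grip_force: 40.9
```

{"fn": "servo_tool", "kwargs": {
  "increments": [
    {"grip": 0.8, "x": 0, "y": 0, "z": 2, "roll": 0},
    {"grip": 0.8, "x": 0, "y": 0, "z": 2, "roll": 0},
    {"grip": 0.8, "x": 0, "y": 0, "z": 0, "roll": 0},
    {"grip": 0.8, "x": 0, "y": 0, "z": 0, "roll": 0}
  ]
}}

```text
clock: 18.2
tcp_pos: [0.5697, 0.0491, 0.0346]
orientation: [0.001, 0.743, 0.669, 0.001]
wrist_force: [-0.1, -0.8, -1.9]
finger_gap: 0.041
grip_force: 40.9
```

{"fn": "servo_tool", "kwargs": {
  "increments": [
    {"grip": 0.8, "x": 0, "y": 0, "z": 1, "roll": 0},
    {"grip": 0.8, "x": 0, "y": 0, "z": 0, "roll": 0},
    {"grip": 0.8, "x": 0, "y": 0, "z": 0, "roll": 0}
  ]
}}

```text
clock: 18.45
tcp_pos: [0.5687, 0.0495, 0.0327]
orientation: [0.0, 0.743, 0.669, 0.0]
wrist_force: [-0.4, -0.1, -0.6]
finger_gap: 0.0409
grip_force: 40.9
```

{"fn": "servo_tool", "kwargs": {
  "increments": [
    {"grip": 0.8, "x": 0, "y": 0, "z": 1, "roll": 0},
    {"grip": 0.8, "x": 0, "y": 0, "z": 0, "roll": 0},
    {"grip": 0.8, "x": 0, "y": 0, "z": 0, "roll": 0}
  ]
}}

```text
clock: 18.7
tcp_pos: [0.5687, 0.0496, 0.0313]
orientation: [0.0, 0.743, 0.669, 0.0]
wrist_force: [0.5, -0.0, 0.7]
finger_gap: 0.0406
grip_force: 41.1
```

{"fn": "servo_tool", "kwargs": {
  "increments": [
    {"grip": 0.8, "x": 0, "y": 0, "z": 0.6, "roll": 0},
    {"grip": 0.8, "x": 0, "y": 0, "z": 0, "roll": 0},
    {"grip": 0.8, "x": 0, "y": 0, "z": 0, "roll": 0}
  ]
}}

```text
clock: 18.95
tcp_pos: [0.5687, 0.0496, 0.0313]
orientation: [0.0, 0.743, 0.669, 0.0]
wrist_force: [-2.2, 1.0, 6.1]
finger_gap: 0.0408
grip_force: 41.7
```

{"fn": "servo_tool", "kwargs": {
  "increments": [
    {"grip": 0.4, "x": 0, "y": 0, "z": 0, "roll": 0},
    {"grip": 0.2, "x": 0, "y": 0, "z": 0, "roll": 0},
    {"grip": 0, "x": 0, "y": 0, "z": 0, "roll": 0},
    {"grip": 0, "x": 0, "y": 0, "z": 0, "roll": 0},
    {"grip": 0, "x": 0, "y": 0, "z": 0, "roll": 0}
  ]
}}

```text
clock: 19.37
tcp_pos: [0.5682, 0.0494, 0.0302]
orientation: [-0.0, 0.743, 0.669, -0.0]
wrist_force: [0.4, -0.2, 0.1]
finger_gap: 0.0858
grip_force: 0.0
```

{"fn": "servo_tool", "kwargs": {
  "increments": [
    {"grip": 0, "x": 0, "y": 0, "z": -10, "roll": 0},
    {"grip": 0, "x": 0, "y": 0, "z": -25, "roll": 0},
    {"grip": 0, "x": 0, "y": 0, "z": -25, "roll": 0},
    {"grip": 0, "x": 0, "y": 0, "z": -25, "roll": 0},
    {"grip": 0, "x": 0, "y": 0, "z": -25, "roll": 0}
  ]
}}

```text
clock: 19.78
tcp_pos: [0.5682, 0.0495, 0.1422]
orientation: [0.0, 0.743, 0.669, 0.0]
wrist_force: [-0.0, -0.1, 0.3]
finger_gap: 0.0856
grip_force: 0.0
```

{"fn": "servo_tool", "kwargs": {
  "increments": [
    {"grip": 0, "x": -29.6, "y": -16.8, "z": 0, "roll": 0},
    {"grip": 0, "x": -29.6, "y": -16.8, "z": 0, "roll": 0},
    {"grip": 0, "x": -29.6, "y": -16.8, "z": 0, "roll": 0},
    {"grip": 0, "x": -29.6, "y": -16.8, "z": 0, "roll": 0},
    {"grip": 0, "x": -29.6, "y": -16.8, "z": 0, "roll": 0}
  ]
}}

```text
clock: 20.2
tcp_pos: [0.4685, -0.09, 0.1413]
orientation: [0.001, 0.743, 0.67, 0.0]
wrist_force: [0.6, -1.1, 0.1]
finger_gap: 0.0854
grip_force: 0.0
```

{"fn": "servo_tool", "kwargs": {
  "increments": [
    {"grip": 0, "x": -29.6, "y": -16.8, "z": 0, "roll": 0},
    {"grip": 0, "x": -29.6, "y": -16.8, "z": 0, "roll": 0},
    {"grip": 0, "x": -29.6, "y": -16.8, "z": 0, "roll": 0},
    {"grip": 0, "x": -29.6, "y": -16.8, "z": 0, "roll": 0},
    {"grip": 0, "x": -29.6, "y": -16.8, "z": 0, "roll": 0}
  ]
}}

```text
clock: 20.62
tcp_pos: [0.3694, -0.2286, 0.1413]
orientation: [0.001, 0.743, 0.669, 0.0]
wrist_force: [1.4, -0.7, 0.1]
finger_gap: 0.0853
grip_force: 0.0
```

{"fn": "servo_tool", "kwargs": {
  "increments": [
    {"grip": 0, "x": 0, "y": 0, "z": 0, "roll": 0},
    {"grip": 0, "x": 0, "y": 0, "z": 0, "roll": 0},
    {"grip": 0, "x": 0, "y": 0, "z": 0, "roll": 0}
  ]
}}

```text
clock: 20.87
tcp_pos: [0.3706, -0.2274, 0.1409]
orientation: [0.0, 0.743, 0.669, 0.0]
wrist_force: [0.9, -0.8, -0.0]
finger_gap: 0.0856
grip_force: 0.0
```

```bash
python3 - <<'E'
from h import *
uv()
a,b=[env.read_camera(n)[:,:,::-1] for n in("top","side")]
cv2.imwrite("pics/c5.png",np.hstack([cv2.resize(a[130:280,200:360],None,fx=2.5,fy=2.5),cv2.resize(b[170:320,140:300],None,fx=2.5,fy=2.5)]))
E
```

```text
[ 0.3706 -0.2274  0.1409] u,v -0.1884 0.3918 [-0.74  0.1  -0.46  1.02  0.    0.94] 0.08559480989455821 20.8667
```

View pics/c5.png

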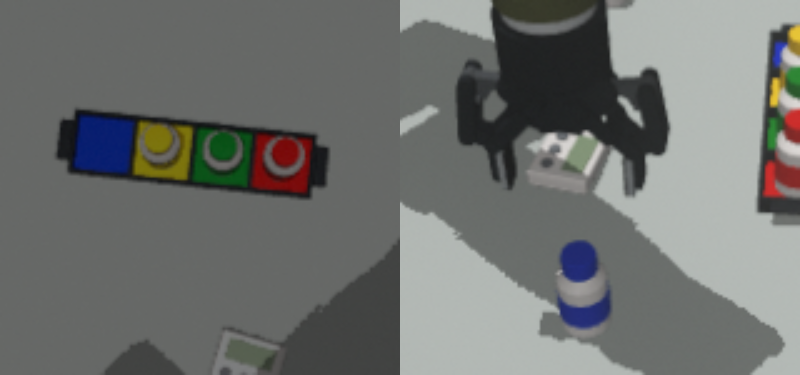

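The top crop shows yellow (158,140), green and red in their bays. In the side crop the fingers (centre x≈567) are above the blue bottle (cap at 578,260), within their margin.

{"fn": "servo_tool", "kwargs": {
  "increments": [
    {"grip": 0, "x": 0, "y": 0.5, "z": 26, "roll": 0},
    {"grip": 0, "x": 0, "y": 0, "z": 26, "roll": 0},
    {"grip": 0, "x": 0, "y": 0, "z": 26, "roll": 0},
    {"grip": 0, "x": 0, "y": 0, "z": 26, "roll": 0},
    {"grip": 0, "x": 0, "y": 0, "z": 14, "roll": 0}
  ]
}}

```text
clock: 21.38
tcp_pos: [0.3705, -0.2251, 0.02]
orientation: [-0.002, 0.742, 0.67, -0.0]
wrist_force: [0.7, 0.9, -0.9]
finger_gap: 0.0851
grip_force: 0.0
```

{"fn": "servo_tool", "kwargs": {
  "increments": [
    {"grip": 0, "x": 0, "y": 0, "z": 0, "roll": 0},
    {"grip": 0.3, "x": 0, "y": 0, "z": 0, "roll": 0},
    {"grip": 0.6, "x": 0, "y": 0, "z": 0, "roll": 0},
    {"grip": 0.8, "x": 0, "y": 0, "z": 0, "roll": 0},
    {"grip": 0.8, "x": 0, "y": 0, "z": 0, "roll": 0}
  ]
}}

```text
clock: 21.8
tcp_pos: [0.372, -0.2282, 0.0239]
orientation: [0.001, 0.743, 0.669, 0.0]
wrist_force: [-2.7, 2.3, 10.8]
finger_gap: 0.0406
grip_force: 39.2
```

{"fn": "servo_tool", "kwargs": {
  "increments": [
    {"grip": 0.8, "x": 0, "y": 0, "z": 0, "roll": 0},
    {"grip": 0.8, "x": 0, "y": 0, "z": 0, "roll": 0},
    {"grip": 0.8, "x": 0, "y": 0, "z": 0, "roll": 0}
  ]
}}

```text
clock: 22.05
tcp_pos: [0.3719, -0.2281, 0.0239]
orientation: [0.001, 0.743, 0.669, 0.0]
wrist_force: [-0.9, 1.1, 5.2]
finger_gap: 0.0411
grip_force: 40.0
```

```bash
python3 -c "import h;h.uv()"
```

```text
[ 0.3719 -0.2281  0.0239] u,v -0.1889 0.3933 [-0.73  0.23 -0.63  0.71  0.    0.94] 0.04112255428141491 22.05
```

{"fn": "servo_tool", "kwargs": {
  "increments": [
    {"grip": 0.8, "x": 0, "y": 0, "z": -10, "roll": 0},
    {"grip": 0.8, "x": 0, "y": 0, "z": -28, "roll": 0},
    {"grip": 0.8, "x": 0, "y": 0, "z": -32, "roll": 0},
    {"grip": 0.8, "x": 0, "y": 0, "z": -32, "roll": 0},
    {"grip": 0.8, "x": 0, "y": 0, "z": -28, "roll": 0}
  ]
}}

```text
clock: 22.47
tcp_pos: [0.3711, -0.2277, 0.1551]
orientation: [0.001, 0.743, 0.669, 0.0]
wrist_force: [1.0, -0.0, -2.0]
finger_gap: 0.0412
grip_force: 40.8
```

{"fn": "servo_tool", "kwargs": {
  "increments": [
    {"grip": 0.8, "x": 30, "y": 13.9, "z": 0, "roll": 0},
    {"grip": 0.8, "x": 30, "y": 13.9, "z": 0, "roll": 0},
    {"grip": 0.8, "x": 30, "y": 13.9, "z": 0, "roll": 0},
    {"grip": 0.8, "x": 30, "y": 13.9, "z": 0, "roll": 0},
    {"grip": 0.8, "x": 30, "y": 13.9, "z": 0, "roll": 0}
  ]
}}

```text
clock: 22.88
tcp_pos: [0.4565, -0.0844, 0.1535]
orientation: [0.001, 0.743, 0.669, 0.001]
wrist_force: [0.8, -0.2, -0.8]
finger_gap: 0.0411
grip_force: 40.8
```

{"fn": "servo_tool", "kwargs": {
  "increments": [
    {"grip": 0.8, "x": 30, "y": 13.9, "z": 0, "roll": 0},
    {"grip": 0.8, "x": 30, "y": 13.9, "z": 0, "roll": 0},
    {"grip": 0.8, "x": 30, "y": 13.9, "z": 0, "roll": 0},
    {"grip": 0.8, "x": 30, "y": 13.9, "z": 0, "roll": 0},
    {"grip": 0.8, "x": 30, "y": 13.9, "z": 0, "roll": 0}
  ]
}}

```text
clock: 23.3
tcp_pos: [0.5412, 0.058, 0.1533]
orientation: [0.001, 0.743, 0.669, 0.001]
wrist_force: [0.2, -0.6, -1.0]
finger_gap: 0.041
grip_force: 40.8
```

{"fn": "servo_tool", "kwargs": {
  "increments": [
    {"grip": 0.8, "x": 30, "y": 13.9, "z": 0, "roll": 0},
    {"grip": 0.8, "x": 30, "y": 13.9, "z": 0, "roll": 0},
    {"grip": 0.8, "x": 0, "y": 0, "z": 0, "roll": 0},
    {"grip": 0.8, "x": 0, "y": 0, "z": 0, "roll": 0},
    {"grip": 0.8, "x": 0, "y": 0, "z": 0, "roll": 0}
  ]
}}

```text
clock: 23.72
tcp_pos: [0.5739, 0.1131, 0.1526]
orientation: [0.0, 0.743, 0.669, -0.0]
wrist_force: [-0.3, -1.6, -1.3]
finger_gap: 0.0411
grip_force: 40.9
```

```bash
python3 -c "import h;h.uv()"
```

```text
[0.5739 0.1131 0.1526] u,v 0.1711 0.5594 [ 0.06  0.37 -0.07  1.13 -0.    1.73] 0.04108746084029507 23.7167
```

{"fn": "servo_tool", "kwargs": {
  "increments": [
    {"grip": 0.8, "x": 0.5, "y": 1, "z": 30, "roll": 0},
    {"grip": 0.8, "x": 0, "y": 0, "z": 30, "roll": 0},
    {"grip": 0.8, "x": 0, "y": 0, "z": 28, "roll": 0},
    {"grip": 0.8, "x": 0, "y": 0, "z": 22, "roll": 0},
    {"grip": 0.8, "x": 0, "y": 0, "z": 6, "roll": 0}
  ]
}}

```text
clock: 24.13
tcp_pos: [0.5718, 0.1119, 0.0331]
orientation: [-0.002, 0.744, 0.669, -0.003]
wrist_force: [-0.1, -0.4, -2.3]
finger_gap: 0.0408
grip_force: 40.9
```

{"fn": "servo_tool", "kwargs": {
  "increments": [
    {"grip": 0.8, "x": 0, "y": 0, "z": 2, "roll": 0},
    {"grip": 0.8, "x": 0, "y": 0, "z": 2, "roll": 0},
    {"grip": 0.8, "x": 0, "y": 0, "z": 0, "roll": 0},
    {"grip": 0.8, "x": 0, "y": 0, "z": 0, "roll": 0}
  ]
}}

```text
clock: 24.47
tcp_pos: [0.5767, 0.1134, 0.0342]
orientation: [0.001, 0.743, 0.669, 0.001]
wrist_force: [-0.7, 0.7, -1.0]
finger_gap: 0.0408
grip_force: 40.9
```

{"fn": "servo_tool", "kwargs": {
  "increments": [
    {"grip": 0.8, "x": 0, "y": 0, "z": 1.5, "roll": 0},
    {"grip": 0.8, "x": 0, "y": 0, "z": 0, "roll": 0},
    {"grip": 0.8, "x": 0, "y": 0, "z": 0, "roll": 0}
  ]
}}

```text
clock: 24.72
tcp_pos: [0.5757, 0.1137, 0.0315]
orientation: [0.0, 0.743, 0.669, 0.0]
wrist_force: [0.3, -0.7, -1.6]
finger_gap: 0.0411
grip_force: 40.9
```

{"fn": "servo_tool", "kwargs": {
  "increments": [
    {"grip": 0.8, "x": 0, "y": 0, "z": 1, "roll": 0},
    {"grip": 0.8, "x": 0, "y": 0, "z": 0, "roll": 0},
    {"grip": 0.8, "x": 0, "y": 0, "z": 0, "roll": 0}
  ]
}}

```text
clock: 24.97
tcp_pos: [0.5755, 0.1137, 0.03]
orientation: [0.0, 0.743, 0.669, 0.0]
wrist_force: [-0.3, 0.1, -0.4]
finger_gap: 0.041
grip_force: 40.9
```

{"fn": "servo_tool", "kwargs": {
  "increments": [
    {"grip": 0.8, "x": 0, "y": 0, "z": 0.8, "roll": 0},
    {"grip": 0.8, "x": 0, "y": 0, "z": 0, "roll": 0},
    {"grip": 0.8, "x": 0, "y": 0, "z": 0, "roll": 0}
  ]
}}

```text
clock: 25.22
tcp_pos: [0.5755, 0.1137, 0.0299]
orientation: [0.0, 0.743, 0.669, 0.0]
wrist_force: [-1.7, 0.6, 5.5]
finger_gap: 0.0408
grip_force: 41.4
```

{"fn": "servo_tool", "kwargs": {
  "increments": [
    {"grip": 0.4, "x": 0, "y": 0, "z": 0, "roll": 0},
    {"grip": 0.2, "x": 0, "y": 0, "z": 0, "roll": 0},
    {"grip": 0, "x": 0, "y": 0, "z": 0, "roll": 0},
    {"grip": 0, "x": 0, "y": 0, "z": 0, "roll": 0},
    {"grip": 0, "x": 0, "y": 0, "z": 0, "roll": 0}
  ]
}}

```text
clock: 25.63
tcp_pos: [0.5753, 0.1136, 0.0289]
orientation: [-0.0, 0.743, 0.669, -0.0]
wrist_force: [-0.2, 0.1, -0.1]
finger_gap: 0.0849
grip_force: 0.0
```

{"fn": "servo_tool", "kwargs": {
  "increments": [
    {"grip": 0, "x": 0, "y": 0, "z": -10, "roll": 0},
    {"grip": 0, "x": 0, "y": 0, "z": -25, "roll": 0},
    {"grip": 0, "x": 0, "y": 0, "z": -30, "roll": 0},
    {"grip": 0, "x": 0, "y": 0, "z": -30, "roll": 0},
    {"grip": 0, "x": 0, "y": 0, "z": -30, "roll": 0}
  ]
}}

```text
clock: 26.05
tcp_pos: [0.575, 0.1136, 0.1561]
orientation: [-0.0, 0.743, 0.669, 0.0]
wrist_force: [-0.0, -0.8, 0.6]
finger_gap: 0.0853
grip_force: 0.0
```

{"fn": "servo_tool", "kwargs": {
  "increments": [
    {"grip": 0, "x": 32, "y": 0, "z": -10, "roll": 0},
    {"grip": 0, "x": 32, "y": 0, "z": -10, "roll": 0},
    {"grip": 0, "x": 32, "y": 0, "z": -10, "roll": 0},
    {"grip": 0, "x": 32, "y": 0, "z": -10, "roll": 0},
    {"grip": 0, "x": 32, "y": 0, "z": -10, "roll": 0}
  ]
}}

```text
clock: 26.47
tcp_pos: [0.5919, 0.274, 0.2057]
orientation: [0.0, 0.743, 0.669, 0.0]
wrist_force: [0.6, 0.2, 0.4]
finger_gap: 0.0852
grip_force: 0.0
```

{"fn": "servo_tool", "kwargs": {
  "increments": [
    {"grip": 0, "x": 20, "y": 0, "z": 0, "roll": 0},
    {"grip": 0, "x": 0, "y": 0, "z": 0, "roll": 0},
    {"grip": 0, "x": 0, "y": 0, "z": 0, "roll": 0}
  ]
}}

```text
clock: 26.72
tcp_pos: [0.5938, 0.2938, 0.2045]
orientation: [0.0, 0.742, 0.67, 0.0]
wrist_force: [0.1, -1.1, -0.5]
finger_gap: 0.0856
grip_force: 0.0
```

```bash
python3 - <<'E'
from h import *
uv()
a,b=[env.read_camera(n) for n in("top","side")]
for k,P in {"blue":(.575,.1135),"yellow":(.5685,.05),"green":(.5615,-.0138),"red":(.5555,-.077)}.items():
    m=mask(a,k)
    q=pixof("top",(*P,.083)); s=pixof("side",(*P,.08)); print(k,q.round(1),s.round(1))
cv2.imwrite("pics/c6.png",np.hstack([cv2.resize(a[130:280,200:360,::-1],None,fx=2.5,fy=2.5),cv2.resize(b[80:230,200:360,::-1],None,fx=2.5,fy=2.5)]))
E
```

```text
[0.5938 0.2938 0.2045] u,v 0.3528 0.5608 [ 0.34  0.5   0.25  1.33 -0.    2.01] 0.0855782638399794 26.7167
blue [238.  183.2] [301.5 171.1]
yellow [263.2 185.8] [301.  185.8]
green [288.6 188.7] [300.2 202. ]
red [313.9 191.2] [299.8 219.7]
```

View pics/c6.png

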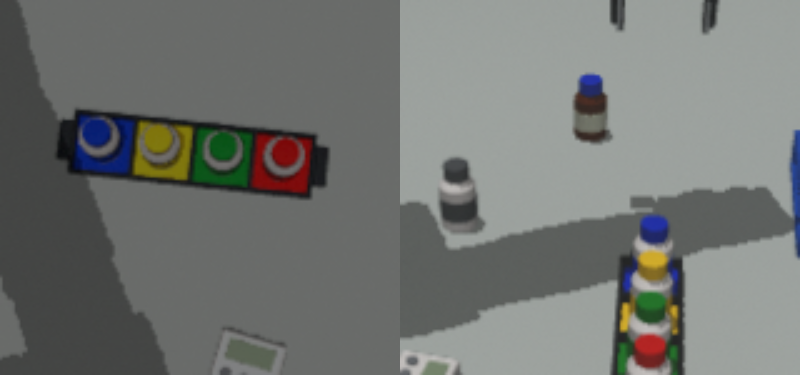

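All four bottles stand upright in their own bays. The top-view caps, at (238,183), (263,185), (289,188) and (314,191), match the predicted pixels to within about 1 px. Grey and amber have not moved.

```bash
python3 -c "
from workcell import env
print(env.hand_in())"
```

```text
the job is handed in; nothing more can be done
None
```

I handed the job in at about 27 s of the 99 s limit; no verdict came back, but the last pictures show the red, yellow, blue and green bottles upright on their matching pads, and the grey-capped and brown bottles still standing in place.

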